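Portion cast stones with a hand scoop and cap the cup

ROBOT

A 6-joint arm with a two-finger parallel gripper is mounted at the origin on the work surface. World frame = base frame: x ahead of the robot, y to its left, z up, the work surface at z = 0. Lengths are in m, angles in rad, forces in N, time in s.
With the tool pointing down it reaches from about 0.275 to 0.725 m from the base axis. Payload 5.6 kg.
Tool frame: the origin (TCP) lies at the centre of the arm's flange, where the gripper is bolted on; the fingertips stand 173 mm ahead of it and the grasp point (between the pads) lies 155 mm ahead of it (env.hold_point_z is the distance from the TCP to the grasp point, in m); z points along the fingers, y is the line along which they close (so a half turn about z gives the same grasp; the last joint's range is limited). The gripper opens to 85 mm and grips with 20 to 120 N. Pads are 22 mm wide; open, the fingers measure 114 mm over their backs; the gripper's body (76 mm by 85 mm) begins 54 mm behind the grasp point. The pads swing forward as they close: fully open they stand 13 mm farther back than shut.
Start: joints at [-0.964, 0.255, 0.108, 0, -1.424, -0.285], TCP at [0.174, -0.522, 0.405] pointing down, gripper open.
Joint ranges: [-2.95, 2.95], [-1.21, 1.97], [-1.09, 1.5], [-2.87, 1.71], [-2.94, -0.07], [-3.05, 3.05]. Speed limits (rad/s): [2.57, 2.57, 3.14, 3.14, 3.14, 3.14].

INTERFACE

Orientations are given as a unit quaternion [x, y, z, w].
In Python, from workcell import env gives the robot as it stands.
- The arm moves only by the tool servo_tool, never from a script. Its argument "commands" is text: rows parted by semicolons, each of 7 numbers parted by spaces: the turn, a rotation vector about the tool's x, y, z in rad, then the shift along the tool's x, y, z in mm, then the opening, from 0 (shut) to 1 (fully open). In form: ax ay az x y z jaw; .... A call has 1 to 10 rows; each row shifts and turns the commanded pose from where the row before left it, along the tool's axes as they then stand; what a row does not reach is not made up. A row lasts 1/8 s, in which the tool goes at most 62.5 mm and 10.7 degrees, less where a joint would pass 70% of its speed; a pose out of reach is approached as far as the arm can. A call with a gripper value outside its range is refused whole. The fingers move at their own pace and stop on an object; "newtons" is the grip in N (left out, the last holds). Time passes only in rows, so rows that do not move let the fingers close. It gives the time, the measured TCP pose, the force, the opening and the grip force at its end, in the units of the state.
- env.state(): the state, without advancing time (a new reading comes with each control period).
- env.read_camera(name): name is "scene" or "top" or "wrist"; returns a dict with "image" (480x640x3 uint8, blue, green, red), "fx", "fy", "cx", "cy" (pixels), "cam_to_world" (4x4, takes a point from camera to world coordinates). Camera axes: x right, y down, z forward; pixel columns grow to the right and rows downward; lengths in m; the calibration is good to about 2 mm. A picture is of the moment at which its call begins. There is no depth.
- env.close_job(): hands the job in; it is judged then, once.
The state is a dict: "time_s": time; "joint_pos": joint angles; "qvel": joint speeds; "tau": joint torques, N m; "tool_pos": TCP position; "orientation": TCP orientation; "contact_force": force on the tool from outside, world axes, zero at the start; "wrist_torque": the same for the moment, N m; "opening": finger opening in m; "grasp_force": force on a finger pad.
Only numpy, scipy, OpenCV 4.12 (cv2) and the standard library are available. Lean on these libraries where they do the work, as an engineer would, in place of code of your own. Each camera call takes 0.05 s, during which the arm holds its last target. There are 200 camera calls.

TASK

Using the hand scoop and never the fingers, scoop at least three of the cast plaster stones out of the stock bin into the mixing cup that stands mouth-up, without leaving any stone lying outside the bin and the cup. Then lay the scoop back flat on the cutting mat, the right way up, and close the cup with its twin of the same size: set it mouth-down on top, rim on rim and centred, so that it stays there. Leave the smaller cup, the bottle and the paint pot where they are.

Things in the scene. Friction and masses are not known exactly. Their poses are not given: they have to be found in the camera images.
- bin_floor (a point): Centre of the inner floor (3 mm above the bench) of the grey plastic stock bin, fixed. Inside: 156 mm long (x -78 to 78) by 84 mm wide (y -42 to 42). Its x points from the low front lip (15 mm above the bench) level to the back wall (78 mm high); z up. The 3 mm side walls slope from 20 mm high at x -81 up to 78 mm from x -22 on. The stones lie in its back half.
- stone0_mid (a point): Centre of cast plaster stone 0 of 7: an irregular whitish lump about 25 mm across and 19 mm thick, 13 g, rough.
- stone1_mid (a point): Centre of cast plaster stone 1 of 7: an irregular whitish lump about 25 mm across and 19 mm thick, 13 g, rough.
- stone2_mid (a point): Centre of cast plaster stone 2 of 7: an irregular whitish lump about 25 mm across and 19 mm thick, 13 g, rough.
- stone3_mid (a point): Centre of cast plaster stone 3 of 7: an irregular whitish lump about 25 mm across and 19 mm thick, 13 g, rough.
- stone4_mid (a point): Centre of cast plaster stone 4 of 7: an irregular whitish lump about 25 mm across and 19 mm thick, 13 g, rough.
- stone5_mid (a point): Centre of cast plaster stone 5 of 7: an irregular whitish lump about 25 mm across and 19 mm thick, 13 g, rough.
- stone6_mid (a point): Centre of cast plaster stone 6 of 7: an irregular whitish lump about 25 mm across and 19 mm thick, 13 g, rough.
- scoop_grip (a point): Middle of the black handle of the aluminium hand scoop (about 130 g), 37 mm above what the scoop lies flat on. Axes: the scoop's x forward to the lip, y left, z up. The handle is a flat-sided bar 15 mm wide (y) and 20 mm deep, from 52 mm before to 54 mm behind this point, rising backward by 0.26 rad.
- scoop_pan (a point): Middle of the floor of the same scoop's flat-bottomed pan, 89 mm ahead of the grip point and 2 mm above the underside. The pan is open at the top and front, 68 mm wide and 78 mm long, with back and side walls 34 mm high; the sides run down to the lip over the front half. Same axes.
- scoop_lip (a point): Underside of the scoop's thin straight front lip, at its middle: 128 mm ahead of and 37 mm below the grip point. Same axes.
- mat_top (a point): Centre of the top (3 mm above the bench) of the dark green cutting mat, fixed, 230 mm (its x) by 170 mm (its y). The scoop lies on it at the start.
- cup_rim (a point): Centre of the mouth, 80 mm above the bench, of the red plastic mixing cup that stands mouth-up, empty, loose (70 g); z up. Rim 100 mm outside diameter, a flat lip 6.5 mm wide and 5 mm deep (86 mm clear inside it). The cup tapers to a straight foot 62 mm in diameter and 22 mm high.
- cup_mid (a point): Centre of the same cup, half-way up: 40 mm below its mouth.
- twin_mid (a point): Centre, half-way up, of its twin: the same cup (100 mm rim, 80 mm high, 62 mm foot), loose (50 g), standing mouth-down on the bench, so its straight 62 mm foot is at the top, 58 to 80 mm above the bench. z up.
- twin_rim (a point): Centre of the twin's mouth, in the plane of its rim: 40 mm below its centre.
- small_cup_mid (a point): Centre of a smaller red cup, 62 mm high, 72 mm rim, 48 mm foot, also mouth-down, 31 mm above the bench. Not to be used or disturbed.
- bottle: Dark brown paint bottle, 52 mm in diameter, 115 mm tall, upright; origin at its underside. Not to be disturbed.
- pot: Small amber paint pot with black lid, 42 mm in diameter, 42 mm tall; origin at its underside. Not to be disturbed.
- wall_piece: Foam model wall with battlements beside the bin, fixed, 120 x 30 mm, 68 mm tall; origin at its underside, x along its length.
Mind the look-alikes: they are no part of the job. Leave any pink look-alike of the part that bears scoop_grip alone.

How it is judged:
By the outcome, as a careful person would: the job done as asked, in the order asked, and still so for the second after the job is handed in, with the robot touching nothing.
It also fails if it takes over 64 s, if anything falls off the work surface, if the arm or the gripper's body presses on something with over 40 N, if the wrist force passes 120 N, or if a joint passes its speed limit or range.

## Working session

There is one attempt and no reset: what is moved stays moved. The work goes in short steps, Python scripts to look and compute and a tool call to move; the robot and the scene stay as the last step left them, time stands still between calls to the robot, and variables do not carry over. Pictures are saved under pics/ and viewed, at most 10 in all, crops included, and the job is handed in when it is done.

Besides the shell and the picture viewer there is one more tool, called by a JSON object that holds its "op" and its "data". servo_tool: Moves the arm, as the interface text tells. Its arguments: {"type":"object","properties":{"commands":{"type":"string"},"newtons":{"type":"number"}},"required":["commands"]}

```bash
mkdir -p pics; cat > h.py <<'E'
import numpy as np, cv2
from workcell import env
from scipy.spatial.transform import Rotation as R
def snap(n,f):
    c=env.read_camera(n); cv2.imwrite('pics/'+f,c['image'])
    np.savez('pics/'+f[:-4]+'.npz',**{k:np.array(v) for k,v in c.items()}); return c
def load(f): return np.load('pics/'+f+'.npz')
def px2w(c,u,v,z):
    T=c['cam_to_world']; d=T[:3,:3]@np.array([(u-c['cx'])/c['fx'],(v-c['cy'])/c['fy'],1.])
    o=T[:3,3]; return o+d*(z-o[2])/d[2]
def w2px(c,p):
    T=c['cam_to_world']; q=T[:3,:3].T@(np.asarray(p)-T[:3,3]); return np.array([c['fx']*q[0]/q[2]+c['cx'],c['fy']*q[1]/q[2]+c['cy']])
E
python3 - <<'E'
from h import *
for n in('top','scene'):
    c=snap(n,n+'0.png'); print(n,c['fx'],c['cam_to_world'].round(3).tolist())
print(env.state(),env.hold_point_z)
E
ls
```

```text
top 539.4028824172004 [[-0.027, -0.989, 0.146, 0.325], [-1.0, 0.026, -0.007, -0.022], [0.003, -0.146, -0.989, 1.236], [0.0, 0.0, 0.0, 1.0]]
scene 575.8753471523574 [[0.763, 0.436, -0.478, 1.234], [0.647, -0.512, 0.566, -0.96], [0.002, -0.74, -0.672, 1.185], [0.0, 0.0, 0.0, 1.0]]
{'time_s': 0.1, 'joint_pos': array([-9.64394435e-01,  2.55703041e-01,  1.07158136e-01, -3.68152850e-04,
       -1.42387712e+00, -2.84614355e-01]), 'qvel': array([ 0.00105182, -0.00145183,  0.00464609,  0.00090909, -0.00144255,
       -0.0009019 ]), 'tau': array([-4.52914130e-03, -3.87603700e+01,  2.38472468e+01,  5.37795380e+00,
       -3.83854582e-03, -2.31730837e-05]), 'tool_pos': array([ 0.17396886, -0.52162583,  0.40389577]), 'orientation': array([-1.60173695e-01,  9.87088493e-01,  8.11964911e-04, -1.85969864e-04]), 'contact_force': array([0.19633077, 0.98207729, 0.96826075]), 'wrist_torque': array([-0.04459491,  0.0075753 ,  0.01546584]), 'grasp_force': 0.0, 'opening': 0.08546978398762323} 0.1547
h.py
pics
```

View pics/top0.png

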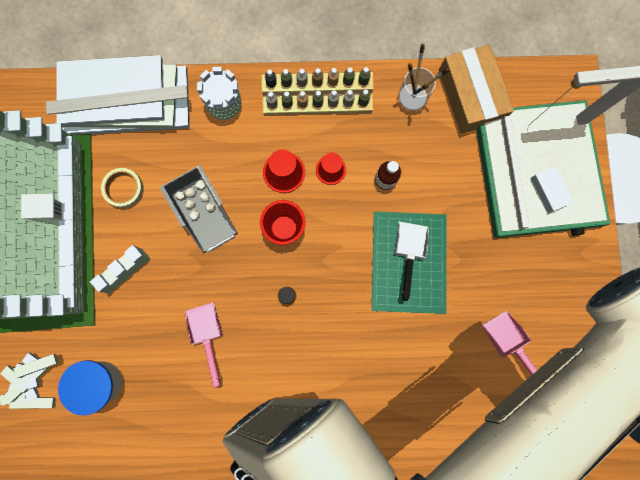

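View pics/scene0.png

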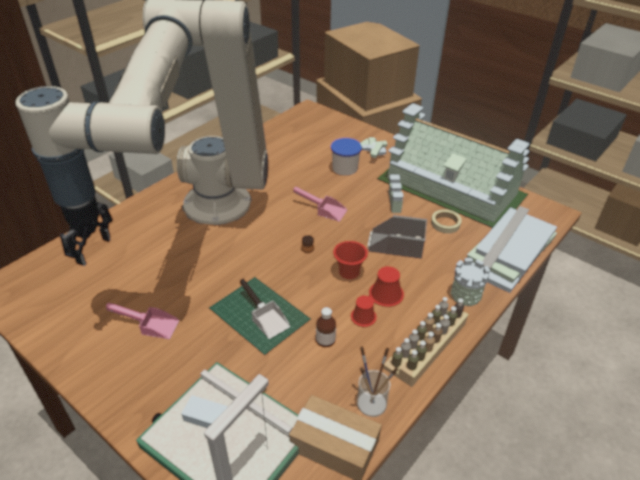

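The top view shows the bin at about (198,208), the mouth-up cup at (283,224), the mouth-down twin at (284,170), the small cup at (331,167), the bottle at (388,174) and the pot at (287,296). There are three scoops: two pink look-alikes at (205,335) and (510,340), and the aluminium one with a black handle on the mat at (410,255). The aluminium one fits the description. I'll confirm it in a crop.

```bash
python3 - <<'E'
from h import *
im=cv2.imread('pics/top0.png')[140:320,155:455]
cv2.imwrite('pics/crop0.png',cv2.resize(im,(800,480),interpolation=cv2.INTER_CUBIC))
E
```

```text
(no output)
```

View pics/crop0.png

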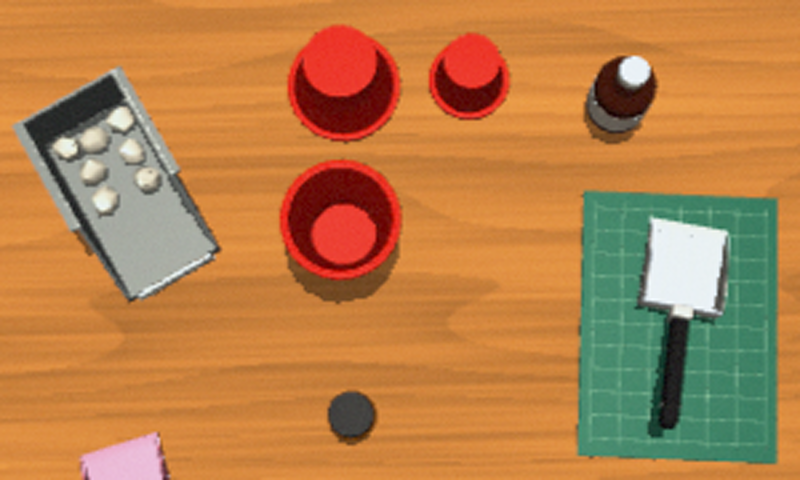

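```bash
cat >> h.py <<'E'
from scipy.optimize import least_squares
def fit(c,uv,P,z0,x0=(0.5,0,0)):
    P=np.array(P,float)
    def pts(q):
        w=P.copy(); w[:,:2]=P[:,:2]@np.array([[np.cos(q[2]),np.sin(q[2])],[-np.sin(q[2]),np.cos(q[2])]])+q[:2]; w[:,2]+=z0; return w
    f=lambda q: np.concatenate([w2px(c,p)-u for p,u in zip(pts(q),uv)])
    r=least_squares(f,x0); return r.x,f(r.x)
E
python3 - <<'E'
from h import *
c=load('top0'); I=lambda L:[(155+(a+.5)/2.667-.5,140+(b+.5)/2.667-.5) for a,b in L]
q,r=fit(c,I([(15,125),(120,68),(133,298),(217,252),(75,230),(180,172)]),[(.081,.045,.078),(.081,-.045,.078),(-.081,.045,.015),(-.081,-.045,.015),(-.022,.045,.078),(-.022,-.045,.078)],0,(.5,.2,.5)); print('bin',q,r.round(1))
q,r=fit(c,I([(650,218),(728,230),(668,428),(681,317)]),[(.128,.034,-.037),(.128,-.034,-.037),(-.054,0,.024),(.052,0,-.004)],.04,(.5,-.2,0)); print('scoop',q,r.round(1))
for n,p,z in [('twin',(341,60),.08),('twinrim',(344,83),0.),('cup',(341,219),.08),('small',(473,61),.062),('pot',(351,414),.042),('bottle',(634,71),.115)]: print(n,px2w(c,*I([p])[0],z).round(4))
for p in [(65,148),(95,138),(121,119),(131,151),(94,170),(148,180),(105,200)]: print(px2w(c,*I([p])[0],.013).round(4))
q,r=fit(c,I([(585,191),(777,199),(579,456),(777,463)]),[(.115,.085,0),(.115,-.085,0),(-.115,.085,0),(-.115,-.085,0)],.003); print('mat',q,r.round(1))
E
```

```text
bin [0.57453956 0.21172853 0.50008071] [ 1.8 -0.9 -1.5  0.6 -1.7  1.   1.4 -1.4  1.5 -0.3 -1.6  1. ]
scoop [ 0.41007129 -0.24514676 -0.21109691] [-0.   0.7 -0.4  1.5  0.   1.3  0.4 -3.5]
twin [0.67   0.0242 0.08  ]
twinrim [0.6728 0.0252 0.    ]
cup [0.5361 0.0269 0.08  ]
small [ 0.6716 -0.0862  0.062 ]
pot [0.3792 0.0234 0.042 ]
bottle [ 0.6444 -0.2124  0.115 ]
[0.6172 0.2681 0.013 ]
[0.6254 0.2422 0.013 ]
[0.6418 0.2196 0.013 ]
[0.6131 0.2108 0.013 ]
[0.597  0.2429 0.013 ]
[0.587  0.1961 0.013 ]
[0.5703 0.2332 0.013 ]
mat [ 0.44940335 -0.25954003 -0.06502001] [-0.5 -0.1  0.5 -0.3 -0.4  0.1  0.4  0.3]
```

Confirmed: the scoop with the black handle and bright metal pan lies on the mat, pan at crop (688,265) and handle at (672,370). The bin's low lip is at (175,275), and its seven stones sit in the back half. I'm moving above the scoop to look again from near.

{"op": "servo_tool", "data": {"commands": "0 0 0.17 0 0 0 1;0 0 0.17 0 0 0 1;0 0 0.17 0 0 0 1;0 0 0 -26 45 0 1;0 0 0 -26 45 0 1;0 0 0 -26 45 0 1;0 0 0 -26 45 0 1;0 0 0 -26 45 15 1;0 0 0 -26 45 15 1;0 0 0 -24 46 15 1"}}

```text
time_s: 1.35
tool_pos: [0.4107, -0.2434, 0.359]
orientation: [0.094, 0.996, 0.0, -0.0]
contact_force: [0.7, -0.3, -0.1]
opening: 0.0849
grasp_force: 0.0
```

```bash
python3 - <<'E'
from h import *
s=env.state(); print(s['tool_pos'],s['joint_pos'].round(3),R.from_quat(s['orientation']).as_matrix().round(3).tolist())
c=snap('wrist','w1.png'); print(c['fx'],c['cam_to_world'].round(3).tolist())
c=snap('top','top1.png')
E
```

```text
[ 0.41069268 -0.2434495   0.35900511] [-0.206  0.132 -0.164 -0.    -1.276 -1.553] [[-0.982, 0.187, -0.0], [0.187, 0.982, 0.0], [0.0, 0.0, -1.0]]
396.78048219663236 [[0.187, 0.945, 0.267, 0.342], [0.982, -0.18, -0.051, -0.231], [-0.0, 0.272, -0.962, 0.328], [0.0, 0.0, 0.0, 1.0]]
```

View pics/w1.png

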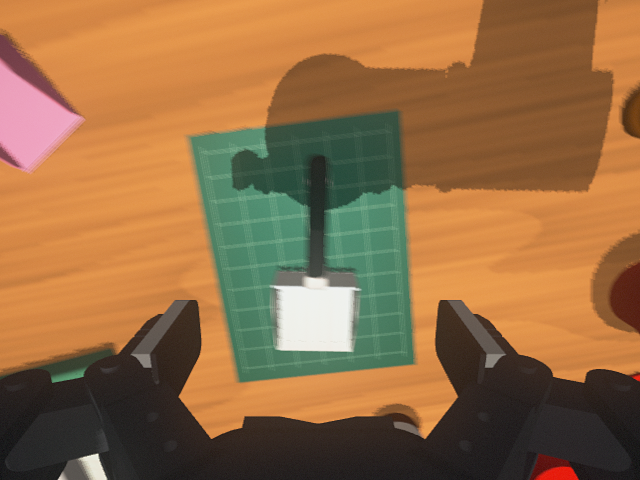

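```bash
python3 - <<'E'
from h import *
c=load('w1')
q,r=fit(c,[(275.5,349.5),(353.5,352),(319,155),(272.5,286),(361,288.5)],[(.128,.034,-.037),(.128,-.034,-.037),(-.054,0,.024),(.052,.034,-.003),(.052,-.034,-.003)],.04,(.41,-.24,-.2)); print('scoop',q,r.round(1))
print([px2w(c,u,v,.003).round(3).tolist() for u,v in [(275.5,349.5),(353.5,352)]])
q,r=fit(c,[(240,382),(414,362),(189,136),(399,111)],[(.115,.085,0),(.115,-.085,0),(-.115,.085,0),(-.115,-.085,0)],.003); print('mat',q,r.round(1))
E
```

```text
scoop [ 0.41528436 -0.24490353 -0.20706557] [ 76.1   2.3 -75.1  -1.5   0.1   2.   86.7   4.9 -87.5   0.9]
[[0.532, -0.307, 0.003], [0.548, -0.236, 0.003]]
mat [ 0.46360674 -0.26108524 -0.00660723] [ 181.2  -11.8 -168.7   35.9  199.8  -16.1 -219.1   48.5]
```

```bash
python3 - <<'E'
from h import *
c=load('w1')
q,r=fit(c,[(275.5,349.5),(353.5,352),(319,155),(272.5,286),(361,288.5)],[(.128,-.034,-.037),(.128,.034,-.037),(-.054,0,.024),(.052,-.034,-.003),(.052,.034,-.003)],.04,(.41,-.24,-.2)); print('scoop',q,r.round(1))
q,r=fit(c,[(240,382),(414,362),(189,136),(399,111)],[(.115,-.085,0),(.115,.085,0),(-.115,-.085,0),(-.115,.085,0)],.003); print('mat',q,r.round(1))
E
```

```text
scoop [ 0.4137848  -0.24449891 -0.21023803] [ 2.5 -0.6 -2.1 -1.6  0.5 -0.4  0.9  1.4 -1.8  0.7]
mat [ 0.4517969  -0.25753274 -0.06719561] [-2.3  1.3  2.5  2.5 -1.9 -0.   1.7 -2.1]
```

{"op": "servo_tool", "data": {"commands": "0 0 0.022 -2 -1 40 1;0 0 0 0 0 40 1;0 0 0 0 0 40 1;0 0 0 0 0 30 1;0 0 0 0 0 15 1;0 0 0 0 0 0 0;0 0 0 0 0 0 0;0 0 0 0 0 0 0;0 0 0 0 0 0 0", "newtons": 90}}

```text
time_s: 2.58
tool_pos: [0.4119, -0.2465, 0.1953]
orientation: [0.105, 0.994, -0.0, 0.001]
contact_force: [-3.3, 1.6, 5.1]
opening: 0.0137
grasp_force: 89.8
```

```bash
cat >> h.py <<'E'
from scipy.linalg import expm,logm
BIN=[.5745,.2117,.50]; LIP=np.array([-.128,0,.192])
def binw(x,y,z): c,s=np.cos(BIN[2]),np.sin(BIN[2]); return np.array([BIN[0]+c*x-s*y,BIN[1]+s*x+c*y,z])
def M(Rm,p): T=np.eye(4); T[:3,:3]=Rm; T[:3,3]=p; return T
def lipT(p,yaw,pitch):   # pitch nose-down +
    Rm=(R.from_euler('z',yaw)*R.from_euler('y',pitch)).as_matrix()@np.diag([-1,1,-1]); return M(Rm,np.asarray(p)-Rm@LIP)
def tcpT(p,yaw): return lipT(np.zeros(3),yaw,0)@np.eye(4) if p is None else M(lipT(np.zeros(3),yaw,0)[:3,:3],p)
def cur(): s=env.state(); return M(R.from_quat(s['orientation']).as_matrix(),s['tool_pos'])
def lipnow(): T=cur(); return T[:3,:3]@LIP+T[:3,3]
def rows(T0,T1,n):
    S=np.real(expm(logm(np.linalg.inv(T0)@T1)/n)); rv=R.from_matrix(S[:3,:3]).as_rotvec()
    print(n,'x',rv.round(4).tolist(),(S[:3,3]*1e3).round(1).tolist()); return T1
E
python3 - <<'E'
from h import *
T=cur(); print(lipnow())
A=T.copy(); A[2,3]+=.13; T=rows(T,A,3)
T=rows(T,lipT(binw(-.07,0,.12),.5,0),10)
E
```

```text
[ 0.53726896 -0.27323197  0.00350047]
3 x [-0.0, 0.0, -0.0] [-0.1, -0.0, -43.3]
10 x [-0.0001, 0.0001, -0.071] [-2.9, 37.0, 1.3]
```

{"op": "servo_tool", "data": {"commands": "0 0 0 0 0 -15 0;0 0 0 0 0 -50 0;0 0 0 0 0 -55 0;0 0 -0.05 -2 20 0 0;0 0 -0.05 -2 30 0 0;0 0 -0.07 -3 37 0 0;0 0 -0.07 -3 37 0 0;0 0 -0.07 -3 37 0 0;0 0 -0.07 -3 37 0 0;0 0 -0.07 -3 37 0 0"}}

```text
time_s: 3.82
tool_pos: [0.4337, -0.0123, 0.3147]
orientation: [-0.121, 0.993, 0.0, 0.0]
contact_force: [0.1, 0.9, -1.7]
opening: 0.0138
grasp_force: 87.9
```

{"op": "servo_tool", "data": {"commands": "0 0 -0.07 -3 37 0 0;0 0 -0.07 -3 37 0 0;0 0 -0.07 -3 37 0 0;0 0 -0.07 -3 30 0 0;0 0 -0.05 -2 20 0 0;0 0 0 0 0 0 0"}}

```text
time_s: 4.58
tool_pos: [0.3897, 0.1422, 0.3147]
orientation: [-0.282, 0.959, 0.0, -0.0]
contact_force: [-0.5, -0.7, -1.6]
opening: 0.0134
grasp_force: 87.9
```

```bash
python3 - <<'E'
from h import *
T=cur(); print(lipnow(), binw(-.07,0,.12),env.state()['joint_pos'].round(3))
c=snap('wrist','w2.png')
T=rows(T,lipT(binw(-.07,0,.12),.5,0),2)
E
```

```text
[0.49729386 0.21152695 0.12273736] [0.51306922 0.17814021 0.12      ] [ 0.731  0.038 -0.386 -0.    -1.146 -1.73 ]
2 x [0.0002, -0.0, 0.0359] [2.0, -13.7, 1.4]
```

View pics/w2.png

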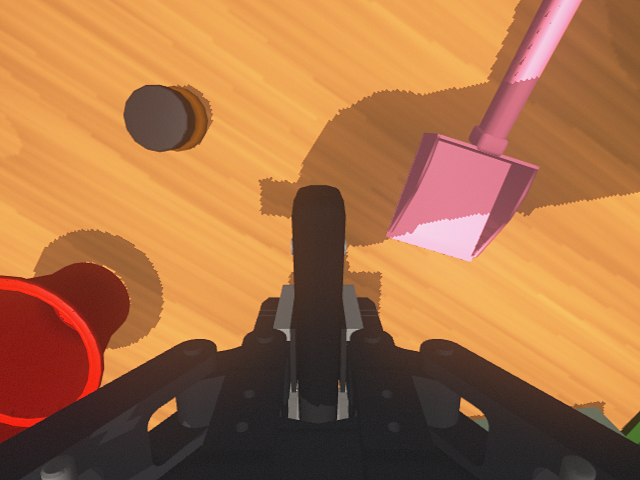

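```bash
python3 - <<'E'
from h import *
T=cur()
T=rows(T,lipT(binw(-.05,0,.10),.5,.35),4)
T=rows(T,lipT(binw(-.04,0,.025),.5,.35),3)
E
```

```text
4 x [-0.0031, 0.0874, 0.0175] [-22.1, -7.7, -5.3]
3 x [-0.0, -0.0, -0.0] [-11.7, -0.0, 22.3]
```

{"op": "servo_tool", "data": {"commands": "-0.003 0.087 0.0175 -22 -7.7 -5.3 0;-0.003 0.087 0.0175 -22 -7.7 -5.3 0;-0.003 0.087 0.0175 -22 -7.7 -5.3 0;-0.003 0.087 0.0175 -22 -7.7 -5.3 0;0 0 0 -11.7 0 22.3 0;0 0 0 -11.7 0 22.3 0;0 0 0 -11.7 0 22.3 0;0 0 0 0 0 0 0"}}

```text
time_s: 5.62
tool_pos: [0.4916, 0.1652, 0.2476]
orientation: [-0.242, 0.954, -0.043, -0.17]
contact_force: [-0.1, -0.2, -0.3]
opening: 0.0136
grasp_force: 88.0
```

```bash
python3 - <<'E'
from h import *
T=cur(); l=lipnow(); print(l, binw(-.04,0,.025),env.state()['joint_pos'].round(3))
c=snap('top','top2.png'); print(w2px(c,l))
im=c['image'][140:280,130:316]; cv2.imwrite('pics/crop2.png',cv2.resize(im,(797,600),interpolation=cv2.INTER_CUBIC))
E
```

```text
[0.53893284 0.19080647 0.02319681] [0.5393967  0.19252298 0.025     ] [ 0.611  0.423 -0.079 -0.039 -1.419 -1.672]
[211.7032367  226.86352325]
```

View pics/crop2.png

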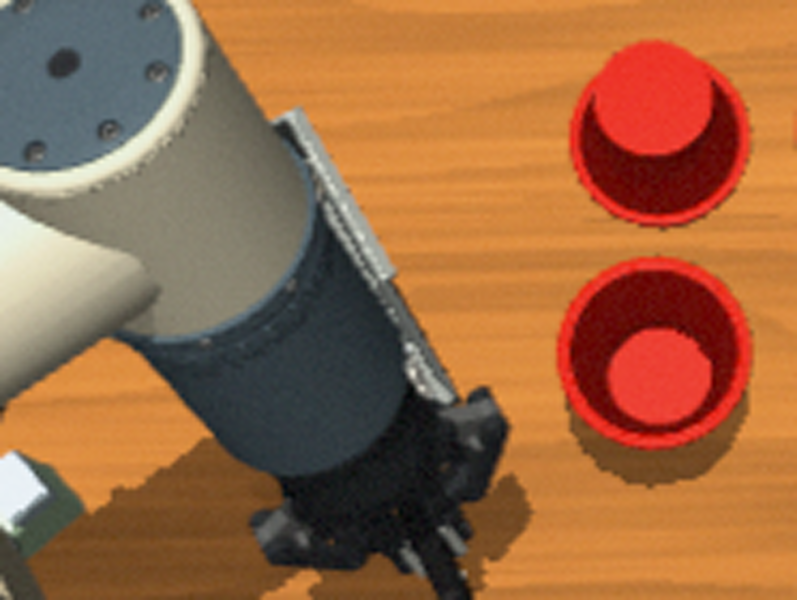

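```bash
python3 - <<'E'
from h import *
T=cur()
T=rows(T,lipT(binw(-.025,0,.006),.5,.35),2)
T=rows(T,lipT(binw(.008,0,.005),.5,.2),3)
T=rows(T,lipT(binw(.03,0,.0045),.5,0.02),3)
T=rows(T,lipT(binw(.06,0,.0045),.5,0.0),3)
E
```

```text
2 x [-0.0, 0.0001, -0.0011] [-10.3, 0.5, 6.3]
3 x [0.0, -0.05, -0.0] [-1.2, 0.0, 3.7]
3 x [0.0, -0.06, 0.0] [4.0, -0.0, 7.2]
3 x [-0.0, -0.0067, 0.0] [-8.7, -0.0, 0.7]
```

{"op": "servo_tool", "data": {"commands": "0 0 0 -10.3 0.5 6.3 0;0 0 0 -10.3 0.5 6.3 0;0 -0.05 0 -1.2 0 3.7 0;0 -0.05 0 -1.2 0 3.7 0;0 -0.05 0 -1.2 0 3.7 0;0 -0.06 0 4 0 7.2 0;0 -0.06 0 4 0 7.2 0;0 -0.06 0 4 0 7.2 0;0 0 0 0 0 0 0"}}

```text
time_s: 6.8
tool_pos: [0.4912, 0.1671, 0.1987]
orientation: [-0.247, 0.969, -0.003, -0.009]
contact_force: [0.2, -0.0, -0.4]
opening: 0.0134
grasp_force: 87.9
```

```bash
python3 - <<'E'
from h import *
l=lipnow(); print(l, binw(.03,0,.0045),env.state()['contact_force'])
T=cur();rows(T,lipT(binw(.06,0,.0045),.5,0.0),4)
E
```

```text
[0.60030996 0.22648817 0.00424819] [0.60082748 0.22608277 0.0045    ] [ 0.166976   -0.03138343 -0.44779133]
4 x [-0.0001, -0.0049, -0.0002] [-6.6, -0.2, 0.5]
```

{"op": "servo_tool", "data": {"commands": "0 -0.005 0 -7 0 0.5 0;0 -0.005 0 -7 0 0.5 0;0 -0.005 0 -7 0 0.5 0;0 -0.005 0 -7 0 0.5 0;0 0 0 -5 0 0 0"}}

```text
time_s: 7.42
tool_pos: [0.5203, 0.1828, 0.1961]
orientation: [-0.247, 0.969, -0.0, -0.001]
contact_force: [-8.5, -4.4, 3.2]
opening: 0.0136
grasp_force: 88.3
```

```bash
python3 - <<'E'
from h import *
l=lipnow(); print(l, binw(.065,0,.0045),env.state()['contact_force'])
T=cur();A=rows(T,lipT(binw(.070,0,.0045),.5,0.0),1)
A=rows(A,lipT(binw(.062,0,.02),.5,-.3),4)
A=rows(A,lipT(binw(.05,0,.13),.5,-.3),4)
E
```

```text
[0.63246651 0.24382495 0.00393765] [0.63154287 0.24286266 0.0045    ] [-8.51166179 -4.43664595  3.15381826]
1 x [-0.0003, -0.0014, -0.0013] [-3.5, -0.6, -0.4]
4 x [-0.0, -0.075, -0.0] [15.6, -0.0, 6.0]
4 x [0.0, 0.0, -0.0] [-5.3, -0.0, -27.2]
```

```bash
python3 - <<'E'
from h import *
T=cur();A=rows(T,lipT(binw(.068,0,.0045),.5,0.0),1)
A=rows(A,lipT(binw(.060,0,.045),.5,-.3),5)
A=rows(A,lipT(binw(.045,0,.15),.5,-.3),4)
E
```

```text
1 x [-0.0003, -0.0014, -0.0013] [-1.5, -0.6, -0.4]
5 x [-0.0, -0.06, -0.0] [11.9, 0.0, -0.2]
4 x [0.0, 0.0, -0.0] [-4.2, -0.0, -26.2]
```

{"op": "servo_tool", "data": {"commands": "0 0 0 -2 0 0 0;0 -0.06 0 12 0 1 0;0 -0.06 0 12 0 1 0;0 -0.06 0 12 0 1 0;0 -0.06 0 12 0 1 0;0 -0.06 0 12 0 1 0;0 0 0 -4 0 -26 0;0 0 0 -4 0 -26 0;0 0 0 -4 0 -26 0;0 0 0 -4 0 -26 0"}}

```text
time_s: 8.68
tool_pos: [0.4571, 0.1485, 0.2899]
orientation: [-0.244, 0.958, 0.037, 0.146]
contact_force: [0.8, 0.5, -0.7]
opening: 0.0135
grasp_force: 88.0
```

```bash
python3 - <<'E'
from h import *
l=lipnow(); print(l, binw(.045,0,.15),env.state()['contact_force'])
c=snap('top','top3.png'); d=snap('scene','sc3.png')
a=cv2.resize(c['image'][140:280,130:290],(400,350),interpolation=cv2.INTER_CUBIC);b=cv2.resize(d['image'][160:300,320:480],(400,350),interpolation=cv2.INTER_CUBIC)
cv2.imwrite('pics/m3.png',np.hstack([a,b]))
E
```

```text
[0.61468897 0.23441831 0.14478221] [0.61399122 0.23327415 0.15      ] [ 0.79381095  0.53636258 -0.68982641]
```

View pics/m3.png

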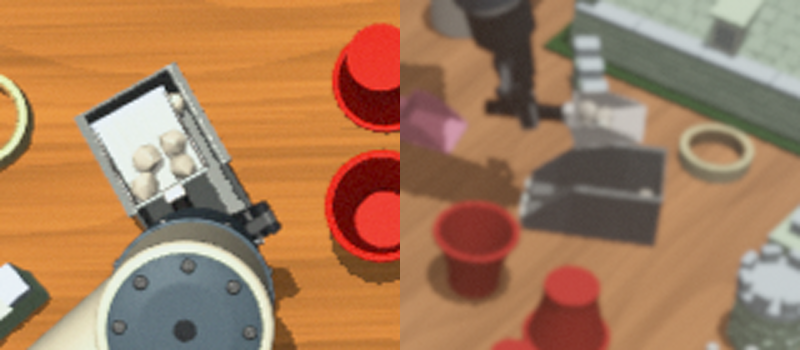

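Four stones lie in the pan (left half, around (160,160)), and the rest are still in the bin. Next I'm measuring the cups more finely and checking the pour reach.

```bash
python3 - <<'E'
from h import *
s=env.state(); j=s['joint_pos']; p=s['tool_pos']; print(j.round(3))
D=[(.2557,.1072,-1.4239,.5499,.4039),(.132,-.164,-1.276,.4774,.359),(.038,-.386,-1.146,.4148,.3147),(.423,-.079,-1.419,.5186,.2476),(j[1],j[2],j[4],np.hypot(p[0],p[1]),p[2])]
def fk(k,q2,q3,q5):
    a,h,L,A,B,d=k; f=q2-q3; t=f-q5
    return a+L*np.sin(q2)+A*np.cos(f)+B*np.sin(f)+d*np.cos(t), h+L*np.cos(q2)-A*np.sin(f)+B*np.cos(f)-d*np.sin(t)
r=least_squares(lambda k:np.array([np.array(fk(k,*x[:3]))-x[3:] for x in D]).ravel(),[0,.3,.35,.35,.05,.1]); k=r.x; print(k.round(3),np.abs(r.fun).max())
# red cups, top0
c=load('top0'); im=c['image'].astype(int); m=((im[...,2]>90)&(im[...,1]<75)&(im[...,0]<75)).astype(np.uint8)
n,l,st,ce=cv2.connectedComponentsWithStats(m)
for i in range(1,n):
    if st[i,4]>300: print(st[i],ce[i].round(1))
np.save('k.npy',k)
for r0,z0,th in [(.54,.27,.9),(.6,.28,.8),(.64,.29,1.05),(.62,.29,.9)]:
    s=least_squares(lambda x: np.r_[np.array(fk(k,x[0],x[1],x[0]-x[1]-(np.pi/2+th)))-[r0,z0]],[.5,-.2]); print(r0,z0,th,s.x.round(2),(s.x[0]-s.x[1]-np.pi/2-th).round(2),s.cost)
E
```

```text
[ 0.66   0.089 -0.447  0.073 -0.731 -1.778]
[0.031 0.161 0.519 0.392 0.01  0.212] 0.007867329419221802
[ 263  150   42   44 1324] [283.1 171.3]
[316 153  30  32 587] [330.3 167.6]
[ 260  200   45   54 1797] [282.1 224.9]
[404 368  69  26 657] [441.1 383. ]
[367 409  71  15 432] [396.8 417.4]
0.54 0.27 0.9 [0.67 0.2 ] -2.0 1.2658797953845284e-16
0.6 0.28 0.8 [0.73 0.4 ] -2.04 1.9866586570535178e-24
0.64 0.29 1.05 [0.91 0.67] -2.38 5.969546203632589e-27
0.62 0.29 0.9 [0.81 0.53] -2.19 3.3336862072423157e-18
```

```bash
python3 - <<'E'
from h import *
c=load('top3'); print(w2px(c,lipnow()))
T=cur(); Y=.1; f=np.array([np.cos(Y),np.sin(Y),0]); C=np.array([.5355,.027,0])
A=rows(T,lipT(C-.03*f+[0,0,.135],Y,-.25),10)
A=rows(A,lipT(C-.018*f+[0,0,.095],Y,.2),4)
A=rows(A,lipT(C-.015*f+[0,0,.088],Y,.95),6)
E
```

```text
[179.46322306 180.32635283]
10 x [0.011, 0.0058, 0.0384] [15.7, -9.7, -4.3]
4 x [0.0, 0.1125, 0.0] [-24.6, -0.0, -2.9]
6 x [0.0, 0.125, 0.0] [-26.0, 0.0, -13.7]
```

{"op": "servo_tool", "data": {"commands": "0.005 0.003 0.02 8 -5 -2 0;0.011 0.006 0.038 15.7 -9.7 -4.3 0;0.011 0.006 0.038 15.7 -9.7 -4.3 0;0.011 0.006 0.038 15.7 -9.7 -4.3 0;0.011 0.006 0.038 15.7 -9.7 -4.3 0;0.011 0.006 0.038 15.7 -9.7 -4.3 0;0.011 0.006 0.038 15.7 -9.7 -4.3 0;0.011 0.006 0.038 15.7 -9.7 -4.3 0;0.011 0.006 0.038 15.7 -9.7 -4.3 0;0.011 0.006 0.038 15.7 -9.7 -4.3 0"}}

```text
time_s: 10.02
tool_pos: [0.3403, 0.011, 0.287]
orientation: [-0.06, 0.991, 0.006, 0.122]
contact_force: [-0.4, -0.5, -2.2]
opening: 0.0136
grasp_force: 88.0
```

{"op": "servo_tool", "data": {"commands": "0.005 0.003 0.018 8 -5 -2 0;0 0 0 0 0 0 0"}}

```text
time_s: 10.28
tool_pos: [0.3334, 0.0056, 0.2872]
orientation: [-0.052, 0.991, 0.005, 0.121]
contact_force: [0.6, 1.0, -1.1]
opening: 0.014
grasp_force: 88.0
```

```bash
python3 - <<'E'
from h import *
c=snap('top','top4.png'); l=lipnow(); print(l,w2px(c,l))
T=cur(); Y=.1; f=np.array([np.cos(Y),np.sin(Y),0]); C=np.array([.5355,.027,0])
A=rows(T,lipT(C-.018*f+[0,0,.095],Y,.2),4)
A=rows(A,lipT(C-.015*f+[0,0,.088],Y,.95),6)
cv2.imwrite('pics/crop4.png',cv2.resize(c['image'][150:280,210:370],(640,520),interpolation=cv2.INTER_CUBIC))
E
```

```text
[0.5033264  0.0232432  0.13165489] [283.46151978 232.84821589]
4 x [-0.0007, 0.1107, 0.0011] [-24.9, 0.1, -3.5]
6 x [0.0, 0.125, 0.0] [-26.0, 0.0, -13.7]
```

View pics/crop4.png

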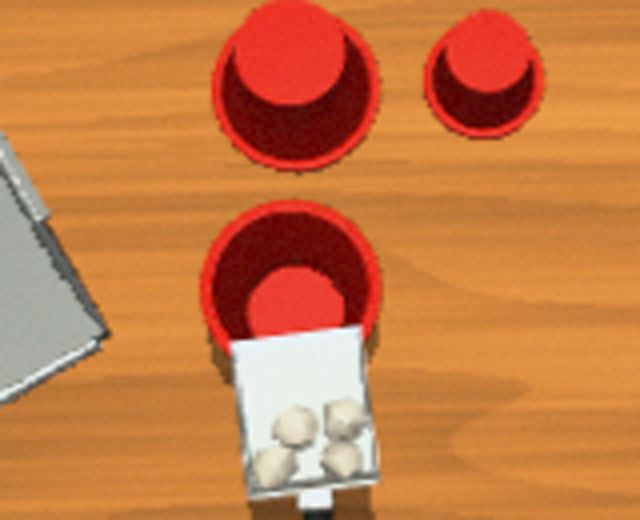

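The lip sits at crop (296,333), within 1 px of the prediction. The pan holds four stones, aimed at the cup centred on (291,288). Pouring now.

{"op": "servo_tool", "data": {"commands": "0 0.11 0 -25 0 -3.5 0;0 0.11 0 -25 0 -3.5 0;0 0.11 0 -25 0 -3.5 0;0 0.11 0 -25 0 -3.5 0;0 0.125 0 -26 0 -13.7 0;0 0.125 0 -26 0 -13.7 0;0 0.125 0 -26 0 -13.7 0;0 0.125 0 -26 0 -13.7 0;0 0.125 0 -26 0 -13.7 0;0 0.125 0 -26 0 -13.7 0"}}

```text
time_s: 11.58
tool_pos: [0.6043, 0.0343, 0.3031]
orientation: [-0.046, 0.888, -0.025, -0.457]
contact_force: [-0.1, -0.7, -0.9]
opening: 0.0136
grasp_force: 88.1
```

```bash
python3 - <<'E'
from h import *
l=lipnow(); s=env.state(); print(l,s['contact_force'],s['joint_pos'].round(2), R.from_quat(s['orientation']).as_matrix()[:,0])
c=snap('wrist','w5.png'); d=snap('scene','sc5.png')
E
```

```text
[0.52306183 0.02508001 0.08728322] [-0.06680356 -0.69299502 -0.89794537] [ 0.27  0.76  0.54 -0.17 -2.29 -1.79] [-0.57866799 -0.05782783  0.81351048]
```

{"op": "servo_tool", "data": {"commands": "0 0.1 0 -20 0 -12 0;0 0 0 0 0 0 0;0 0 0 0 0 0 0;0 0 0 0 0 0 0"}}

```text
time_s: 12.18
tool_pos: [0.6233, 0.0361, 0.2964]
orientation: [-0.044, 0.866, -0.027, -0.498]
contact_force: [-1.2, 0.0, -1.1]
opening: 0.0136
grasp_force: 88.2
```

```bash
python3 - <<'E'
from h import *
l=lipnow(); print(l); T=cur(); Y=.1
A=rows(T,lipT(l+[-.0,0,.03],Y,.9),2)
A=rows(A,lipT([.46,.01,.14],Y,.0),8)
A=rows(A,lipT([.52,-.24,.14],-.21,.0),9)
E
```

```text
[0.52223387 0.02491306 0.08927951]
2 x [-0.0026, -0.0722, -0.0001] [26.2, -0.5, 1.7]
8 x [0.0, -0.1125, 0.0] [29.2, -1.1, 17.2]
9 x [0.0, 0.0, 0.0344] [-7.8, -23.2, 0.0]
```

{"op": "servo_tool", "data": {"commands": "0 -0.072 0 26 -0.5 1.7 0;0 -0.072 0 26 -0.5 1.7 0;0 -0.1125 0 29 -1 17 0;0 -0.1125 0 29 -1 17 0;0 -0.1125 0 29 -1 17 0;0 -0.1125 0 29 -1 17 0;0 -0.1125 0 29 -1 17 0;0 -0.1125 0 29 -1 17 0;0 -0.1125 0 29 -1 17 0;0 -0.1125 0 29 -1 17 0"}}

```text
time_s: 13.42
tool_pos: [0.3341, -0.0035, 0.3326]
orientation: [-0.052, 0.999, -0.001, 0.002]
contact_force: [-0.6, 0.3, -0.8]
opening: 0.0135
grasp_force: 88.1
```

```bash
python3 - <<'E'
from h import *
l=lipnow(); print(l)
c=snap('top','top6.png'); d=snap('scene','sc6.png')
a=cv2.resize(c['image'][140:300,150:330],(450,400),interpolation=cv2.INTER_CUBIC);b=cv2.resize(d['image'][200:340,270:410],(350,400),interpolation=cv2.INTER_CUBIC)
cv2.imwrite('pics/m6.png',np.hstack([a,b]))
T=cur(); A=rows(T,lipT([.52,-.24,.13],-.21,.0),9)
E
```

```text
[0.46201676 0.00951702 0.1410284 ]
9 x [-0.0003, -0.0004, 0.035] [-8.0, -23.0, 0.9]
```

View pics/m6.png

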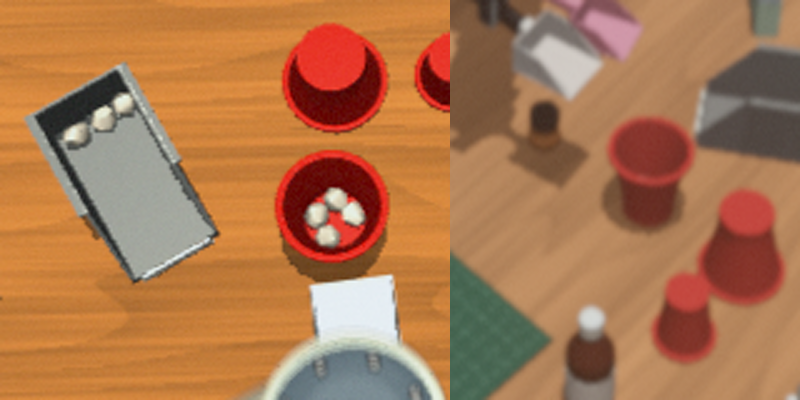

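Four stones are in the cup at crop (335,215), three are in the bin, none are outside, and the scoop is empty. The scoop now goes back to its original spot on the mat.

```bash
python3 - <<'E'
from h import *
T=cur(); A=rows(T,lipT([.5373,-.2732,.06],-.21,.0),10)
rows(A,lipT([.5373,-.2732,.0035],-.21,.0),3)
E
```

```text
10 x [-0.0003, -0.0004, 0.0315] [-9.1, -23.9, 7.8]
3 x [0.0, 0.0, 0.0] [-0.0, 0.0, 18.8]
```

{"op": "servo_tool", "data": {"commands": "0 0 0.0315 -9 -24 0 0;0 0 0.0315 -9 -24 0 0;0 0 0.0315 -9 -24 7 0;0 0 0.0315 -9 -24 7 0;0 0 0.0315 -9 -24 10 0;0 0 0.0315 -9 -24 10 0;0 0 0.0315 -9 -24 11 0;0 0 0.0315 -9 -24 11 0;0 0 0.0315 -9 -24 11 0;0 0 0.0315 -9 -24 11 0"}}

```text
time_s: 14.78
tool_pos: [0.416, -0.2463, 0.2552]
orientation: [0.106, 0.994, -0.002, -0.001]
contact_force: [0.8, 0.3, -0.6]
opening: 0.0136
grasp_force: 88.2
```

{"op": "servo_tool", "data": {"commands": "0 0 0 0 0 0 0"}}

```text
time_s: 14.9
tool_pos: [0.4157, -0.2464, 0.2544]
orientation: [0.106, 0.994, -0.002, -0.002]
contact_force: [-0.8, 0.1, -0.2]
opening: 0.0136
grasp_force: 88.2
```

```bash
python3 - <<'E'
from h import *
print(lipnow(), env.state()['contact_force']); rows(cur(),lipT([.5373,-.2732,.0035],-.21,.0),4)
E
```

```text
[ 0.53993334 -0.27422256  0.06197356] [-0.78933126  0.1437318  -0.17190643]
4 x [-0.0012, -0.0009, -0.0007] [0.8, -0.2, 14.7]
```

{"op": "servo_tool", "data": {"commands": "-0.002 -0.002 0 1 0 20 0;-0.003 -0.002 0 1 0 20 0;0 0 0 1 0 12 0;0 0 0 0 0 5 0;0 0 0 0 0 2 0;0 0 0 0 0 0 0"}}

```text
time_s: 15.65
tool_pos: [0.4132, -0.2448, 0.196]
orientation: [0.105, 0.994, 0.0, 0.001]
contact_force: [-0.6, -0.2, -0.5]
opening: 0.0136
grasp_force: 88.2
```

{"op": "servo_tool", "data": {"commands": "0 0 0 0 0 0.8 0;0 0 0 0 0 0 0;0 0 0 0 0 0 0.3;0 0 0 0 0 0 0.5;0 0 0 0 0 0 0.7;0 0 0 0 0 -10 0.7;0 0 0 0 0 -50 0.7;0 0 0 0 0 -60 1;0 0 0 0 0 -40 1;0 0 0 0 0 0 1"}}

```text
time_s: 16.9
tool_pos: [0.4134, -0.2452, 0.3591]
orientation: [0.105, 0.994, -0.001, 0.005]
contact_force: [0.6, -0.1, -1.6]
opening: 0.0854
grasp_force: 0.0
```

```bash
python3 - <<'E'
from h import *
T=cur(); print(T[:3,3])
c=snap('top','top7.png')
# twin/cup fine measure from unobstructed image top6/top7: outer ellipse of red blobs
for n in ('top0','top6','top7'):
    c=load(n); im=c['image'].astype(int); m=((im[...,2]>150)&(im[...,1]<90)&(im[...,0]<90)).astype(np.uint8)
    m=m[:,230:310]; 
    k,l,st,ce=cv2.connectedComponentsWithStats(m)
    for i in range(1,k):
        if st[i,4]>150:
            ct=max(cv2.findContours((l==i).astype(np.uint8),cv2.RETR_EXTERNAL,cv2.CHAIN_APPROX_NONE)[0],key=len)
            h=cv2.convexHull(ct); e=cv2.fitEllipse(h); u=e[0][0]+230
            print(n,st[i].tolist(),np.round((u,e[0][1])+e[1],2), px2w(c,u,e[0][1],.08).round(4),px2w(c,u,e[0][1],.0).round(4))
A=M(lipT(np.zeros(3),0,0)[:3,:3],[.67,.025,.30]); rows(T,A,10)
E
```

```text
[ 0.41338387 -0.24524303  0.35907027]
top0 [33, 149, 42, 44, 858] [283.37 171.38  41.56  43.2 ] [0.649  0.0228 0.08  ] [0.6714 0.0259 0.    ]
top0 [30, 200, 46, 45, 455] [282.21 221.91  44.89  45.57] [0.5358 0.0276 0.08  ] [0.5504 0.031  0.    ]
top0 [42, 217, 24, 22, 427] [283.36 227.46  22.13  24.  ] [0.5235 0.0253 0.08  ] [0.5373 0.0286 0.    ]
top6 [33, 149, 42, 44, 855] [283.33 171.31  41.57  43.27] [0.6491 0.0229 0.08  ] [0.6716 0.026  0.    ]
top6 [30, 200, 46, 45, 455] [282.25 222.    44.86  45.71] [0.5356 0.0275 0.08  ] [0.5502 0.0309 0.    ]
top7 [33, 149, 42, 44, 849] [283.32 171.1   41.62  43.03] [0.6496 0.0229 0.08  ] [0.6721 0.026  0.    ]
top7 [30, 200, 46, 45, 452] [282.25 221.97  44.84  45.68] [0.5357 0.0275 0.08  ] [0.5503 0.0309 0.    ]
10 x [-0.0002, 0.0009, -0.0211] [-22.4, 29.9, 6.0]
```

```bash
python3 - <<'E'
from h import *
T=cur(); A=M(lipT(np.zeros(3),np.pi/2,0)[:3,:3],[.67,.0255,.30]); rows(T,A,14)
E
```

```text
14 x [-0.0003, 0.0003, -0.1273] [-29.9, 5.9, 4.1]
```

{"op": "servo_tool", "data": {"commands": "0 0 -0.127 -30 6 0 1;0 0 -0.127 -30 6 0 1;0 0 -0.127 -30 6 0 1;0 0 -0.127 -30 6 0 1;0 0 -0.127 -30 6 0 1;0 0 -0.127 -30 6 0 1;0 0 -0.127 -30 6 0 1;0 0 -0.127 -30 6 0 1;0 0 -0.127 -30 6 0 1;0 0 -0.127 -30 6 0 1"}}

```text
time_s: 18.2
tool_pos: [0.6558, -0.0927, 0.3531]
orientation: [-0.507, 0.862, 0.001, -0.001]
contact_force: [0.7, -0.8, -0.4]
opening: 0.0856
grasp_force: 0.0
```

{"op": "servo_tool", "data": {"commands": "0 0 -0.127 -30 6 0 1;0 0 -0.127 -30 6 0 1;0 0 -0.127 -30 6 0 1;0 0 -0.127 -30 6 0 1;0 0 0 0 0 0 1"}}

```text
time_s: 18.82
tool_pos: [0.6701, 0.0288, 0.3534]
orientation: [-0.707, 0.707, 0.001, -0.001]
contact_force: [-0.5, 0.0, 0.6]
opening: 0.0853
grasp_force: 0.0
```

```bash
python3 - <<'E'
from h import *
T=cur(); print(T[:3,3]); A=M(lipT(np.zeros(3),np.pi/2,0)[:3,:3],[.67,.0255,.225]); rows(T,A,4)
c=snap('wrist','w8.png'); im=c['image']; cv2.imwrite('pics/w8c.png',im)
E
```

```text
[0.67011926 0.02879075 0.35336829]
4 x [0.0005, 0.0001, -0.0002] [0.8, -0.0, 32.1]
```

{"op": "servo_tool", "data": {"commands": "0 0 0 1 0 40 1;0 0 0 1 0 40 1;0 0 0 1 0 30 1;0 0 0 0 0 18 1;0 0 0 0 0 0 0.85;0 0 0 0 0 0 0.78;0 0 0 0 0 0 0.7;0 0 0 0 0 0 0.6;0 0 0 0 0 0 0.6;0 0 0 0 0 0 0.6", "newtons": 20}}

```text
time_s: 20.12
tool_pos: [0.671, 0.0237, 0.2285]
orientation: [-0.706, 0.708, -0.001, 0.001]
contact_force: [1.2, -0.5, 6.2]
opening: 0.0612
grasp_force: 22.4
```

{"op": "servo_tool", "data": {"commands": "0 0 0 0 0 0 0.8;0 0 0 0 0 0 1;0 0 0 0 0 0 1;0 0 0 0 0 -30 1;0 0 0 0 0 -50 1;0 0 0 0 0 -50 1;0 0 0.157 0 0 0 1;0 0 0.157 0 0 0 1;0 0 0.157 0 0 0 1;0 0 0.157 0 0 0 1"}}

```text
time_s: 21.38
tool_pos: [0.6703, 0.0238, 0.3567]
orientation: [-0.45, 0.893, 0.0, 0.0]
contact_force: [-0.0, 0.0, -0.3]
opening: 0.085
grasp_force: 0.0
```

{"op": "servo_tool", "data": {"commands": "0 0 0.157 0 0 0 1;0 0 0.157 0 0 0 1;0 0 0.157 0 0 0 1;0 0 0.157 0 0 0 1;0 0 0.157 0 0 0 1;0 0 0.157 0 0 0 1;0 0 0 0 0 0 1"}}

```text
time_s: 22.25
tool_pos: [0.6704, 0.0237, 0.3568]
orientation: [0.001, 1.0, 0.0, 0.0]
contact_force: [0.6, 0.1, 0.0]
opening: 0.0854
grasp_force: 0.0
```

```bash
python3 - <<'E'
from h import *
T=cur(); print(T[:3,3]); A=M(lipT(np.zeros(3),0,0)[:3,:3],[.671,.0250,.228]); rows(T,A,4)
E
```

```text
[0.67035911 0.02374467 0.35679954]
4 x [0.0001, 0.0001, -0.0004] [-0.1, 0.3, 32.2]
```

{"op": "servo_tool", "data": {"commands": "0 0 0 0 1 40 1;0 0 0 0 0 40 1;0 0 0 0 0 30 1;0 0 0 0 0 18 1;0 0 0 0 0 0 0.85;0 0 0 0 0 0 0.78;0 0 0 0 0 0 0.7;0 0 0 0 0 0 0.6;0 0 0 0 0 0 0.6;0 0 0 0 0 0 0.6"}}

```text
time_s: 23.5
tool_pos: [0.671, 0.0249, 0.2307]
orientation: [0.001, 1.0, 0.0, 0.002]
contact_force: [-1.2, 0.4, 5.1]
opening: 0.061
grasp_force: 22.3
```

{"op": "servo_tool", "data": {"commands": "0 0 0 0 0 0 0.8;0 0 0 0 0 0 1;0 0 0 0 0 0 1;0 0 0 0 0 -30 1;0 0 0 0 0 -50 1;0 0 0 20 -50 0 1;0 0 0 20 -50 0 1;0 0 0 20 -50 0 1;0 0 0 20 -50 0 1;0 0 0 20 -50 0 1"}}

```text
time_s: 24.75
tool_pos: [0.5688, -0.2264, 0.3089]
orientation: [0.001, 1.0, 0.0, 0.0]
contact_force: [1.7, 0.6, 0.7]
opening: 0.0853
grasp_force: 0.0
```

```bash
python3 - <<'E'
from h import *
c=snap('top','top9.png'); im=c['image']; print(cur()[:3,3])
g=im.astype(int)
for v in (163,171,180): print(v,g[v,258:310:3].tolist()) if v==163 else None
p=np.array([c['cam_to_world'][:3,3]]); 
# predicted discs
print('foot px',w2px(c,[.671,.025,.08]),'rim px',w2px(c,[.671,.025,0.]))
red=g[...,2]
for thr in (190,205,215,225):
    m=((red>thr)&(g[...,1]<95)).astype(np.uint8)[:,230:310]
    m=cv2.morphologyEx(m,cv2.MORPH_OPEN,np.ones((5,5)))
    k,l,st,ce=cv2.connectedComponentsWithStats(m)
    for i in range(1,k):
        if st[i,4]>100: print(thr,st[i].tolist(),(ce[i]+[230,0]).round(2),px2w(c,*(ce[i]+[230,0]),.08).round(4))
E
```

```text
[ 0.56637406 -0.23129901  0.30898313]
163 [[52, 119, 187], [55, 121, 191], [41, 87, 206], [15, 25, 164], [36, 52, 229], [40, 50, 229], [37, 51, 230], [44, 55, 230], [42, 53, 230], [43, 54, 230], [37, 51, 228], [42, 52, 226], [43, 55, 223], [26, 33, 92], [56, 71, 119], [109, 128, 131], [134, 155, 163], [154, 178, 186]]
foot px [282.19516365 161.75126728] rim px [283.76229389 171.54515138]
190 [39, 149, 26, 27, 499] [280.39 162.79] [0.6687 0.029  0.08  ]
205 [39, 149, 26, 27, 485] [280.24 162.88] [0.6685 0.0294 0.08  ]
215 [39, 149, 25, 27, 470] [280.05 162.9 ] [0.6685 0.0298 0.08  ]
225 [39, 150, 25, 25, 433] [279.78 163.15] [0.6679 0.0304 0.08  ]
```

{"op": "servo_tool", "data": {"commands": "0 0 0 40 -45 0 1;0 0 0 40 -45 0 1;0 0 0 40 -20 0 1;0 0 0 0 0 0 1"}}

```text
time_s: 25.3
tool_pos: [0.4469, -0.3359, 0.309]
orientation: [0.003, 1.0, 0.0, 0.0]
contact_force: [0.5, -0.3, 0.6]
opening: 0.0853
grasp_force: 0.0
```

```bash
python3 - <<'E'
from h import *
c=snap('top','top10.png'); g=c['image'].astype(int); print(cur()[:3,3])
for thr in (190,205,215):
    m=((g[...,2]>thr)&(g[...,1]<95)).astype(np.uint8)[:,230:310]
    m=cv2.morphologyEx(m,cv2.MORPH_OPEN,np.ones((5,5)))
    k,l,st,ce=cv2.connectedComponentsWithStats(m)
    for i in range(1,k):
        if st[i,4]>100: print(thr,st[i].tolist(),(ce[i]+[230,0]).round(2),px2w(c,*(ce[i]+[230,0]),.08).round(4))
m=((g[...,2]>150)&(g[...,1]<90)&(g[...,0]<90)).astype(np.uint8)[:,230:310]
ct=cv2.findContours(m,cv2.RETR_EXTERNAL,cv2.CHAIN_APPROX_NONE)[0]
for q in ct:
    if len(q)>60:
        x,y,w,h=cv2.boundingRect(q); e=cv2.fitEllipse(cv2.convexHull(q)); print(x+230,y,w,h,e,px2w(c,e[0][0]+230,e[0][1],.08),px2w(c,e[0][0]+230,e[0][1],.0))
        if y<160: # lower part: rim only
            r=cv2.convexHull(q)[:,0]; r=r[r[:,1]>168].astype(float); s=least_squares(lambda a:np.hypot(r[:,0]-a[0],r[:,1]-a[1])-a[2],[53,171,21]).x; print('rim',s+[230,0,0],px2w(c,s[0]+230,s[1],0.))
np.save('m.npy',m)
cv2.imwrite('pics/crop10.png',cv2.resize(c['image'][140:300,150:340],(712,600),interpolation=cv2.INTER_CUBIC))
E
```

```text
[ 0.44827284 -0.33526612  0.30896083]
190 [39, 149, 27, 27, 583] [281.9  161.99] [0.6705 0.0257 0.08  ]
205 [39, 149, 27, 27, 580] [281.89 161.94] [0.6706 0.0257 0.08  ]
215 [39, 149, 26, 27, 565] [281.73 161.92] [0.6706 0.026  0.08  ]
260 200 46 45 ((52.27774429321289, 221.956298828125), (44.771366119384766, 45.65194320678711), 79.51689147949219) [0.53573198 0.02744576 0.08      ] [0.55032057 0.03084702 0.        ]
263 149 42 44 ((53.250404357910156, 171.0196075439453), (41.68333435058594, 43.31224060058594), 172.0506134033203) [0.64982106 0.0230826  0.08      ] [0.67230804 0.0261818  0.        ]
rim [283.3254656  171.14589515  21.22758172] [0.6719966  0.02601084 0.        ]
```

{"op": "servo_tool", "data": {"commands": "0 0 0 -14 22 -20 1;0 0 0 -28 45 0 1;0 0 0 -28 45 0 1;0 0 0 -28 45 0 1;0 0 0 -28 45 0 1;0 0 0 -28 45 0 1;0 0 0 -28 45 0 1;0 0 0 -28 45 0 1;0 0 0 -14 22 0 1;0 0 0 0 0 0 1"}}

```text
time_s: 26.6
tool_pos: [0.6754, 0.0269, 0.3277]
orientation: [-0.0, 1.0, 0.0, -0.0]
contact_force: [0.4, -0.2, -0.4]
opening: 0.0851
grasp_force: 0.0
```

```bash
python3 - <<'E'
from h import *
T=cur(); print(T[:3,3]); A=M(lipT(np.zeros(3),0,0)[:3,:3],[.671,.0249,.230]); rows(T,A,1)
E
```

```text
[0.67541914 0.02689993 0.32773184]
1 x [0.0004, -0.0001, 0.0006] [4.4, -2.0, 97.7]
```

{"op": "servo_tool", "data": {"commands": "0 0 0 4.4 -2 40 1;0 0 0 0 0 38 1;0 0 0 0 0 19 1;0 0 0 0 0 0 1;0 0 0 0 0 0 0.85;0 0 0 0 0 0 0.78;0 0 0 0 0 0 0.7;0 0 0 0 0 0 0.6;0 0 0 0 0 0 0.6;0 0 0 0 0 0 0.6", "newtons": 25}}

```text
time_s: 27.85
tool_pos: [0.6706, 0.0218, 0.2338]
orientation: [0.001, 1.0, 0.0, 0.002]
contact_force: [-0.4, 0.9, 5.7]
opening: 0.061
grasp_force: 27.7
```

{"op": "servo_tool", "data": {"commands": "0 0 0 0 0 -10 0.5;0 0 0 0 0 -30 0.5;0 0 0 0 0 -40 0.5;0 0 0 0 0 -30 0.5;0 0 0 0 0 0 0.5"}}

```text
time_s: 28.48
tool_pos: [0.6704, 0.0216, 0.3457]
orientation: [0.002, 1.0, 0.001, 0.003]
contact_force: [-0.5, 0.1, -0.7]
opening: 0.0606
grasp_force: 27.4
```

```bash
python3 - <<'E'
from h import *
T=cur(); print(T[:3,3]); A=M(lipT(np.zeros(3),0,0)[:3,:3],[.5362,.0267,T[2,3]]); rows(T,A,4)
E
```

```text
[0.67038798 0.02160916 0.34567677]
4 x [0.0003, 0.0017, -0.0008] [33.5, 1.2, -0.1]
```

{"op": "servo_tool", "data": {"commands": "0 0 0 20 1 0 0.5;0 0 0 34 1.2 0 0.5;0 0 0 34 1.2 0 0.5;0 0 0 34 1.2 0 0.5;0 0 0 12.6 0.5 0 0.5;0 0 0 0 0 0 0.5;0 0 0 0 0 0 0.5"}}

```text
time_s: 29.35
tool_pos: [0.5362, 0.0273, 0.3416]
orientation: [0.002, 1.0, 0.0, 0.0]
contact_force: [0.8, 0.8, 0.3]
opening: 0.061
grasp_force: 27.4
```

```bash
python3 - <<'E'
from h import *
T=cur(); print(T[:3,3],T[:3,2]); A=M(lipT(np.zeros(3),0,0)[:3,:3],[.5358,.0267,.318]); rows(T,A,1)
c=snap('top','top11.png'); d=snap('scene','sc11.png'); w=snap('wrist','w11.png')
a=cv2.resize(c['image'][150:280,210:350],(380,353),interpolation=cv2.INTER_CUBIC);b=cv2.resize(d['image'][200:310,290:410],(385,353),interpolation=cv2.INTER_CUBIC)
cv2.imwrite('pics/m11.png',np.hstack([a,b]))
E
```

```text
[0.53615577 0.02727427 0.34163106] [ 8.24591037e-04  1.41432341e-04 -9.99999650e-01]
1 x [0.0001, 0.0008, -0.0032] [0.4, -0.6, 23.6]
```

{"op": "servo_tool", "data": {"commands": "0 0 0 0.4 -0.6 10 0.5;0 0 0 0 0 8 0.5;0 0 0 0 0 4 0.5;0 0 0 0 0 2 0.5;0 0 0 0 0 0 0.5"}}

```text
time_s: 30.12
tool_pos: [0.5351, 0.0266, 0.318]
orientation: [0.002, 1.0, 0.0, 0.001]
contact_force: [-0.3, -0.7, -0.2]
opening: 0.061
grasp_force: 27.4
```

{"op": "servo_tool", "data": {"commands": "0 0 0 -0.7 0 1.5 0.5;0 0 0 0 0 1.5 0.5;0 0 0 0 0 1 0.5;0 0 0 0 0 0 0.5"}}

```text
time_s: 30.62
tool_pos: [0.5357, 0.0266, 0.3139]
orientation: [0.002, 1.0, 0.0, 0.001]
contact_force: [0.9, 0.3, -1.1]
opening: 0.0608
grasp_force: 27.4
```

{"op": "servo_tool", "data": {"commands": "0 0 0 0 0 0.8 0.5;0 0 0 0 0 0.8 0.5;0 0 0 0 0 0 0.5"}}

```text
time_s: 31.0
tool_pos: [0.5361, 0.0267, 0.3139]
orientation: [0.001, 1.0, 0.0, 0.002]
contact_force: [-2.2, -0.1, 7.0]
opening: 0.0606
grasp_force: 28.0
```

{"op": "servo_tool", "data": {"commands": "0 0 0 0 0 -0.8 0.5;0 0 0 0 0 0 0.74;0 0 0 0 0 0 0.78;0 0 0 0 0 0 0.85;0 0 0 0 0 0 1;0 0 0 0 0 0 1;0 0 0 0 0 -10 1;0 0 0 0 0 -40 1;0 0 0 0 0 -40 1;0 0 0 0 0 0 1"}}

```text
time_s: 32.25
tool_pos: [0.5362, 0.0265, 0.4077]
orientation: [0.001, 1.0, 0.001, 0.005]
contact_force: [-1.0, -0.0, -0.1]
opening: 0.0851
grasp_force: 0.0
```

{"op": "servo_tool", "data": {"commands": "0 0 0 20 -50 0 1;0 0 0 20 -50 0 1;0 0 0 20 -50 0 1;0 0 0 20 -50 0 1;0 0 0 20 -50 0 1;0 0 0 20 -50 0 1;0 0 0 20 -20 0 1;0 0 0 0 0 0 1"}}

```text
time_s: 33.25
tool_pos: [0.3934, -0.2941, 0.4029]
orientation: [0.003, 1.0, 0.0, 0.0]
contact_force: [0.0, 0.2, -0.3]
opening: 0.0851
grasp_force: 0.0
```

```bash
python3 - <<'E'
from h import *
print(cur()[:3,3])
c=snap('top','top12.png'); d=snap('scene','sc12.png')
g=c['image'].astype(int); m=((g[...,2]>190)&(g[...,1]<95)).astype(np.uint8)[:,230:310]
m=cv2.morphologyEx(m,cv2.MORPH_OPEN,np.ones((5,5))); k,l,st,ce=cv2.connectedComponentsWithStats(m)
for i in range(1,k):
    if st[i,4]>100: print(st[i].tolist(),px2w(c,*(ce[i]+[230,0]),.16).round(4))
a=cv2.resize(c['image'][130:320,150:460],(500,306),interpolation=cv2.INTER_CUBIC);b=cv2.resize(d['image'][200:330,250:410],(377,306),interpolation=cv2.INTER_CUBIC)
cv2.imwrite('pics/m12.png',cv2.resize(np.hstack([a,b]),(800,279)))
E
```

```text
[ 0.39342509 -0.29411329  0.40290958]
[36, 200, 30, 30, 732] [0.5369 0.0275 0.16  ]
```

View pics/m12.png

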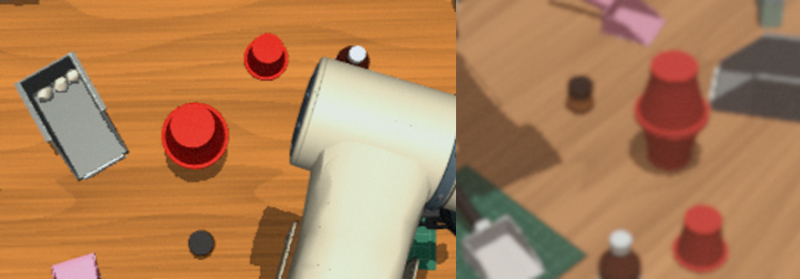

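The twin sits rim on rim, centred to about 1 mm at (195,130). The scoop lies flat on the mat, and nothing else has been disturbed.

```bash
python3 -c "
from h import *
print(env.close_job())"
```

```text
the job is handed in; nothing more can be done
None
```

The job is handed in after about 33 s of the 64 s allowed: four stones are in the cup and three in the bin, none outside, the scoop is back flat on the mat, and the twin closes the cup rim on rim, about 1 mm off centre by the top camera.

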